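Seal the vacuum food keeper and start its pump

TASK

Seal the garlic in the vacuum food keeper: push its lid down against the rubber gasket until the front catch snaps over it and holds it shut. Only then twist the knob clockwise until you feel its stop, hold it firmly against the stop for about half a second without forcing it, and let go so that it springs back home. Do not disturb the mug, the spice jar or the teaspoon.

Things in the scene. Friction and masses are not known exactly. Their poses are not given: they have to be found in the camera images.
- keeper: white plastic vacuum food keeper, 150 deep (x) x 270 wide (y) x 80 high, fixed; turned up to 0.25 rad. Origin: centre of its underside; x to its back, y to its left. The open food box takes its left 170 mm (centre y = +50), the solid deck with the knob its right 100. A steel spring catch stands at the middle of the box's front wall (x -75 to -101, y 20 to 80, top at 75).
- lid (a joint): hinge of the grey lid on the back rim of the food box; 0 = fully down, grows as it opens (start 0.25 to 0.5). Stiff: the lid stays where left; 2 to 3 N at the tab move it. At about 0.09 rad its bead meets the catch's nose: from there 10 to 15 N down at the tab snap it past, the gasket pushing back. Caught, it stays below 0.02 by itself; not caught, it stays above 0.05.
- lid_hinge (a point): middle of the lid's hinge line, 81 above the worktop. It turns with the lid: its x axis points from the front of the lid to the hinge, its z axis is the lid's upward normal. The lid is a plate 150 x 174 mm, 10 thick, its upper face 13 above the hinge line, with a field 98 x 120 in its middle raised by 2.5 mm.
- lid_tab (a point): on the lid's upper face at the middle of its front edge, 150 from the hinge line, where the 60 mm wide thumb tab begins: the place to press. Axes as lid_hinge.
- knob (a joint): turn of the knob about the vertical, 0 = home, grows clockwise seen from above. A spring returns it: about 0.1 Nm at home, 0.12 more per rad. A stop inside the housing, unseen and placed anew each time, ends the turn somewhere from 0.75 to 1.25 rad: there the torque rises steeply over a few hundredths of a rad. Hold it with 0.15 to 0.7 Nm beyond the spring's; over 1.2 Nm is forcing it.
- knob_grip (a point): on the knob's axis, 118 above the worktop, the height to grip. The knob is a steel bar 56 long, 16 thick, from 101 to 132 above the worktop, on a disc of 64 mm diameter. At home the bar lies along the keeper's x axis; this point's x axis runs along the bar (it turns with it), so the fingers close along its y axis.
- knob_housing: grey round base plate under the knob, 80 mm in diameter and 12 high, fixed on the keeper's deck; holds the hidden stop. Origin: centre of its underside, on the knob's axis, 80 above the worktop. A wall cabinet hangs over the back of the worktop, from about 0.58 m ahead of the robot and 0.46 m up: rise only 50 mm or so above knob and lid.
- garlic: garlic bulb, 53 mm, lies loose in the food box. Origin: centre of its underside as it stood.
- mug: spotted mug, 82 x 114 x 91 high, a bystander to the left of the keeper. Origin: centre of its underside.
- spice_jar: spice jar, 41 mm diameter, 105 high, a bystander to the right of the knob. Origin: centre of its underside.
- teaspoon: steel teaspoon, 130 x 26 x 11, a bystander on the worktop in front, to the left. Origin: centre of its underside.
There are look-alikes about, which are no part of the job. Leave any blue or white look-alike of the garlic alone.

How it is judged:
On the way, in this order (a step that is already met when the one before it is completed fails the run):
1. the lid is pushed down past the catch and holds shut (value of joint lid below 0.03 rad), for 0.2 s.
2. the knob is held against its stop (more than 4 N at the stop, about 0.1 Nm) for 0.3 s (contact force between lug and knob_housing above 4 N), for 0.3 s.
3. the knob, let go, is home again (value of joint knob below 0.08 rad and contact force between the fingers and keeper below 0.2 N), for 0.2 s.
At the end, for the whole second after the job is handed in: The lid is caught shut (below 0.03 rad), the garlic still in the box under it, the knob back home (below 0.08 rad) and at rest (value of joint lid below 0.03 rad and value of joint knob below 0.08 rad and velocity of joint knob below 0.1 rad/s and z of garlic in the frame of keeper below 0.075 m and horizontal distance between garlic and keeper below 0.16 m); the robot touches nothing.
It fails at once if the knob is turned (over 0.35 rad) while the lid is not shut (over 0.05 rad) (value of joint knob above 0.35 rad and value of joint lid above 0.05 rad).
It fails at once if the knob is forced against its stop (over 60 N there, about 1.4 Nm) (contact force between lug and knob_housing above 60 N).
It fails at once if the mug, spice jar or teaspoon is moved more than 30 mm (distance of any of mug, spice_jar, teaspoon from where it was at the start of the episode above 0.03 m).
It fails at once if the mug or the spice jar is tipped over (angle between any of mug, spice_jar's own z axis and vertical above 0.5 rad).
It also fails if it takes over 64 s, if anything falls off the work surface, if the arm or the gripper's body presses on something with over 40 N, if the wrist force passes 120 N, or if a joint passes its speed limit or range.

ROBOT

A 6-joint arm with a two-finger parallel gripper is mounted at the origin on a cart in front of the work surface, level with it; the furniture and walls round the work are solid. World frame = base frame: x ahead of the robot, y to its left, z up, the work surface at z = 0. Lengths are in m, angles in rad, forces in N, time in s.
With the tool pointing down it reaches from about 0.35 to 0.975 m from the base axis. Payload 4.9 kg.
Tool frame: the origin (TCP) lies on the centre line of the jaws, within the pads' length; the fingertips stand 8 mm ahead of it and the grasp point (between the pads) lies 11 mm behind it; z points along the fingers, y is the line along which they close (so a half turn about z gives the same grasp; the last joint's range is limited). The gripper opens to 85 mm and grips with 20 to 120 N. Pads are 22 mm wide; open, the fingers measure 114 mm over their backs; the gripper's body (76 mm by 85 mm) begins 54 mm behind the grasp point. The pads swing forward as they close: fully open they stand 13 mm farther back than shut.
Start: joints at [-1.437, 0.053, 1.613, -0, 1.476, -0.119], TCP at [0.156, -0.605, 0.239] pointing down, gripper open.
Joint ranges: [-3.01, 3.01], [-1.01, 2.22], [0.06, 2.58], [-1.02, 4.17], [0.09, 2.62], [-3.14, 3.14]. Speed limits (rad/s): [2.57, 2.57, 3.14, 3.14, 3.14, 3.14].

INTERFACE

Orientations are given as a rotation vector (axis times angle).
In Python, from station import ctrl gives the robot as it stands.
- The arm moves only by the shell command python3 -m jog FILE [FORCE], which reads ROWS from the file FILE. ROWS is one flat JSON list of numbers that holds 1 to 20 rows one after another, with no inner brackets; each row has 7 numbers: the finger opening in m, then dx, dy, dz in shares of 0.6 m (1.0 is 0.6 m), then a rotation vector rx, ry, rz in normalised numbers (1 is pi rad); each row is the pose to reach, as a shift and turn from the pose commanded when the command began, along the tool's axes at that moment; what a row does not reach only later rows make up. A row lasts 1/12 s, in which the tool goes at most 0.0417 m and 0.125 rad, less where a joint would pass 70% of its speed; a pose out of reach is approached as far as the arm can. The fingers move at their own pace and stop on an object; FORCE is the grip in N (left out, the last holds). Time passes only in rows, so rows that do not move let the fingers close. It prints the time, the measured TCP pose, the force, the opening and the grip force at its end. Input that does not fit is refused with a message, and nothing moves.
- ctrl.get_obs(): the state, without advancing time (a new reading comes with each control period).
- ctrl.get_image(name): name is "scene" or "top" or "wrist"; returns the picture (420x560x3 uint8, red, green, blue); there is no depth.
- ctrl.camera_params(name): a dict with "fx", "fy", "cx", "cy" (pixels), "T" (4x4, takes a point from camera to world coordinates); the wrist camera has in their place "tool_from_camera" (4x4, takes a point from camera to tool coordinates, whose origin is the TCP and whose axes are the flange's). Camera axes: x right, y down, z forward; pixel columns grow to the right and rows downward; lengths in m; the calibration is good to about 2 mm. A picture is of the moment at which its call begins: read the wrist's pose just before it. camera_params takes no time and is no camera call.
- ctrl.finish_job(): hands the job in; it is judged then, once.
Trained networks look in the newest picture that a camera, given by its name, has taken for a name from the list of things; names that differ only in an ending like _2 or _b are one class to them, and where a whole thing is asked for, a point or a joint stands for the part that bears it (a point fixed in the world has none). Each returns a list of dicts, best first, with "p" (0 to 1); they miss things now and then, are a little off and sometimes report something else, mostly with a low value. They report only what shows in the picture. A call takes as long as a camera call. They do not tell look-alikes from the thing itself.
- ctrl.find_in(camera, thing): "extent" ([left, top, right, bottom] in pixels, round what is visible of it).
- ctrl.cut_out(camera, thing): "mask" (420x560 bool, what is visible of it) and "extent" ([left, top, right, bottom] in pixels, round what is visible of it).
- ctrl.tip_of(camera, thing): "xy" ([column, row] in pixels: a listed point, or the origin of a listed thing).
The state is a dict: "t": time; "q": joint angles; "dq": joint speeds; "effort": joint torques, N m; "tool_pos": TCP position; "tool_rot": TCP orientation; "contact_force": force on the tool from outside, world axes, zero at the start; "wrist_torque": the same for the moment, N m; "opening": finger opening in m; "grip_force": force on a finger pad.
Only numpy, scipy, OpenCV 4.12 (cv2) and the standard library are available. Lean on these libraries where they do the work, as an engineer would, in place of code of your own. Each camera call takes 0.05 s, during which the arm holds its last target. There are 200 camera calls.

## Working session

There is one attempt and no reset: what is moved stays moved. The work goes in short steps, Python scripts to look and compute and a shell command to move; the robot and the scene stay as the last step left them, time stands still between calls to the robot, and variables do not carry over. Pictures are saved under pics/ and viewed, at most 10 in all, crops included, and the job is handed in when it is done.

```bash
ls; mkdir -p pics
cat > h.py <<'E'
import numpy as np,cv2
from scipy.spatial.transform import Rotation as R
from station import ctrl
def cam(n):
    p=ctrl.camera_params(n)
    if 'T' in p: T=np.array(p['T'])
    else:
        o=ctrl.get_obs();T=np.eye(4);T[:3,:3]=R.from_rotvec(o['tool_rot']).as_matrix();T[:3,3]=o['tool_pos'];T=T@np.array(p['tool_from_camera'])
    return p,T
def ray(c,uv):
    p,T=c
    d=T[:3,:3]@np.array([(uv[0]-p['cx'])/p['fx'],(uv[1]-p['cy'])/p['fy'],1]);return T[:3,3],d/np.linalg.norm(d)
def tri(rays):
    A=np.zeros((3,3));b=np.zeros(3)
    for o,d in rays:
        P=np.eye(3)-np.outer(d,d);A+=P;b+=P@o
    x=np.linalg.solve(A,b);return x,[np.linalg.norm((np.eye(3)-np.outer(d,d))@(x-o)) for o,d in rays]
def atz(c,uv,z):
    o,d=ray(c,uv);return o+d*(z-o[2])/d[2]
def proj(c,X):
    p,T=c;x=np.linalg.inv(T)@np.append(X,1);return p['fx']*x[0]/x[2]+p['cx'],p['fy']*x[1]/x[2]+p['cy']
E
python3 - <<'E'
from h import *
ims=[]
C={}
for n in ['scene','top']:
    C[n]=cam(n);im=ctrl.get_image(n);cv2.imwrite(f'pics/{n}0.png',im[:,:,::-1])
    C[n+'o']={t:ctrl.tip_of(n,t)[:2] for t in ['knob_grip','lid_tab','lid_hinge','knob_housing','keeper','garlic','mug','spice_jar','teaspoon']}
    print(n,C[n][1][:3,3].round(3),C[n][1][:3,2].round(2))
for t in C['topo']:
    a,b=C['sceneo'][t],C['topo'][t]
    print(t,[(np.round(x['xy']).tolist(),round(x['p'],2)) for x in a],[(np.round(x['xy']).tolist(),round(x['p'],2)) for x in b])
    if a and b:
        x,r=tri([ray(C['scene'],a[0]['xy']),ray(C['top'],b[0]['xy'])]);print('   ',x.round(4),np.round(r,4))
a=cv2.imread('pics/scene0.png');b=cv2.imread('pics/top0.png')
cv2.imwrite('pics/both.png',cv2.resize(np.vstack([a,b]),None,fx=.71,fy=.71))
E
```

```text
pics
scene [0.11  0.82  0.662] [ 0.4  -0.74 -0.55]
top [0.318 0.055 1.404] [ 0.15  0.   -0.99]
knob_grip [([328.0, 172.0], 0.78)] [([332.0, 236.0], 0.65)]
    [ 0.47   -0.0935  0.1186] [0.0065 0.0065]
lid_tab [([324.0, 201.0], 0.65)] [([366.0, 210.0], 0.62)]
    [ 0.5516 -0.2186 -0.0514] [0.0128 0.0128]
lid_hinge [([265.0, 208.0], 0.72)] [([272.0, 197.0], 0.83)]
    [0.5658 0.0602 0.0857] [0.0028 0.0028]
knob_housing [([329.0, 190.0], 0.44)] [([332.0, 236.0], 0.47)]
    [ 0.4731 -0.0988  0.0679] [0.0035 0.0035]
keeper [([300.0, 237.0], 0.86), ([330.0, 173.0], 0.46)] [([293.0, 228.0], 0.8)]
    [ 5.028e-01  1.000e-04 -1.430e-02] [0.0024 0.0024]
garlic [([210.0, 350.0], 0.92), ([365.0, 202.0], 0.67)] [([364.0, 260.0], 0.6), ([158.0, 222.0], 0.57)]
    [ 0.6036 -0.0976 -0.4415] [0.2419 0.2419]
mug [([244.0, 295.0], 0.62)] [([207.0, 222.0], 0.61)]
    [0.5086 0.2436 0.0052] [0.0024 0.0024]
spice_jar [([317.0, 186.0], 0.79)] [([371.0, 209.0], 0.88), ([331.0, 234.0], 0.26)]
    [ 0.5594 -0.2197 -0.0083] [0.0005 0.0005]
teaspoon [([299.0, 300.0], 0.63), ([329.0, 175.0], 0.57)] [([222.0, 260.0], 0.47)]
    [ 0.4078  0.1977 -0.0068] [0.0045 0.0045]
```

View pics/top0.png

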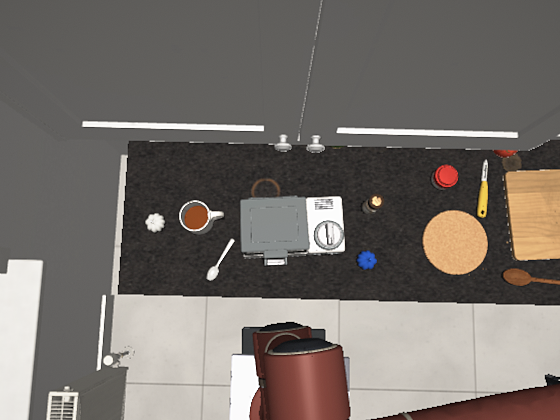

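View pics/scene0.png

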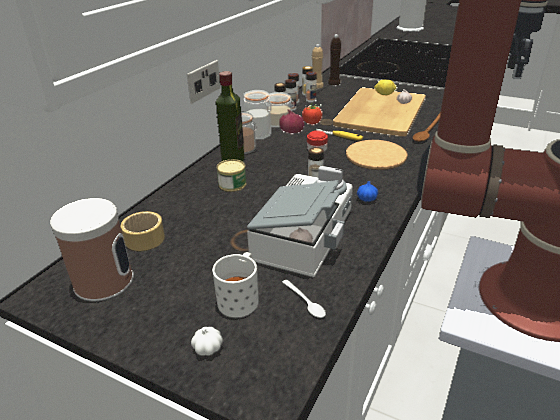

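The top view shows the keeper at (293,226), with the knob at (328,235), the tab at (276,257), the jar at (372,204), the mug at (197,217) and the spoon at (221,258). Three things could be the garlic: the white bulb at scene (207,341), the blue bulb at (368,192) and the one inside the box at (300,235). The one in the box is meant, and I never need to touch it. Next I move the wrist camera over the keeper.

```bash
cat >> h.py <<'E'
def rel(target,yaw=None):
    "shift in tool axes from present measured pose; yaw: desired world dir (angle) of tool y axis"
    o=ctrl.get_obs();M=R.from_rotvec(o['tool_rot']).as_matrix()
    d=M.T@(np.array(target)-o['tool_pos']);w=None
    if yaw is not None:
        y=np.array([np.cos(yaw),np.sin(yaw),0]);z=np.array([0,0,-1.]);x=np.cross(y,z)
        w=R.from_matrix(M.T@np.stack([x,y,z],1)).as_rotvec()
    return d.round(4),None if w is None else w.round(4)
E
python3 - <<'E'
from h import *
o=ctrl.get_obs();print(R.from_rotvec(o['tool_rot']).as_matrix().round(3),o['t'],o['opening'])
p=ctrl.camera_params('wrist');print(np.round(p['tool_from_camera'],3),p['fx'])
for t in [(.40,-.05,.30),(.36,.06,.30)]:
  for a in [1.57,-1.57]: print(t,a,rel(t,a))
E
```

```text
[[ 0.968  0.25  -0.   ]
 [ 0.25  -0.968 -0.   ]
 [-0.     0.    -1.   ]] 1.0 0.08511922601827752
[[-0.    -0.959 -0.284  0.073]
 [ 1.    -0.     0.001  0.001]
 [-0.001 -0.284  0.959 -0.135]
 [ 0.     0.     0.     1.   ]] 333.9203235925974
(0.4, -0.05, 0.3) 1.57 (array([ 0.3748, -0.4765, -0.0607]), array([-0.   ,  0.   , -2.888]))
(0.4, -0.05, 0.3) -1.57 (array([ 0.3748, -0.4765, -0.0607]), array([0.   , 0.   , 0.252]))
(0.36, 0.06, 0.3) 1.57 (array([ 0.3636, -0.593 , -0.0607]), array([-0.   ,  0.   , -2.888]))
(0.36, 0.06, 0.3) -1.57 (array([ 0.3636, -0.593 , -0.0607]), array([0.   , 0.   , 0.252]))
```

Units first: shifts go in shares of 0.6 m and turns go in shares of pi rad. So -0.48 m / 0.6 = -0.8, 0.37 m / 0.6 = 0.6167, 0.252 rad / 3.1416 = 0.0802.

```bash
echo '[0.085, 0.6167, -0.8, -0.0833, 0, 0, 0.0802, 0.085, 0.6167, -0.8, -0.0833, 0, 0, 0.0802, 0.085, 0.6167, -0.8, -0.0833, 0, 0, 0.0802, 0.085, 0.6167, -0.8, -0.0833, 0, 0, 0.0802, 0.085, 0.6167, -0.8, -0.0833, 0, 0, 0.0802, 0.085, 0.6167, -0.8, -0.0833, 0, 0, 0.0802, 0.085, 0.6167, -0.8, -0.0833, 0, 0, 0.0802, 0.085, 0.6167, -0.8, -0.0833, 0, 0, 0.0802, 0.085, 0.6167, -0.8, -0.0833, 0, 0, 0.0802, 0.085, 0.6167, -0.8, -0.0833, 0, 0, 0.0802, 0.085, 0.6167, -0.8, -0.0833, 0, 0, 0.0802, 0.085, 0.6167, -0.8, -0.0833, 0, 0, 0.0802, 0.085, 0.6167, -0.8, -0.0833, 0, 0, 0.0802, 0.085, 0.6167, -0.8, -0.0833, 0, 0, 0.0802, 0.085, 0.6167, -0.8, -0.0833, 0, 0, 0.0802, 0.085, 0.6167, -0.8, -0.0833, 0, 0, 0.0802, 0.085, 0.6167, -0.8, -0.0833, 0, 0, 0.0802, 0.085, 0.6167, -0.8, -0.0833, 0, 0, 0.0802, 0.085, 0.6167, -0.8, -0.0833, 0, 0, 0.0802, 0.085, 0.6167, -0.8, -0.0833, 0, 0, 0.0802]' > m.json && python3 -m jog m.json
cat > look.py <<'E'
from h import *
import sys,pickle
c=cam('wrist');im=ctrl.get_image('wrist');cv2.imwrite(f'pics/{sys.argv[1]}.png',im[:,:,::-1])
d={t:ctrl.tip_of('wrist',t)[:1] for t in ['knob_grip','lid_tab','lid_hinge','knob_housing','spice_jar']}
for t in d:print(t,[(np.round(x['xy'],1).tolist(),round(x['p'],2)) for x in d[t]])
pickle.dump((c,d),open(sys.argv[1]+'.pkl','wb'))
print(c[1][:3,3])
E
python3 look.py w1
```

```text
t: 2.67
tool_pos: [0.3942, -0.0488, 0.2892]
tool_rot: [3.142, -0.002, -0.0]
contact_force: [0.4, -0.8, 0.3]
opening: 0.0848
grip_force: 0.0
knob_grip [([333.1, 104.4], 0.59)]
lid_tab [([170.3, 162.1], 0.62)]
lid_hinge []
knob_housing []
spice_jar [([428.3, 25.5], 0.57)]
[ 0.46744874 -0.04967771  0.42414618]
```

View pics/w1.png

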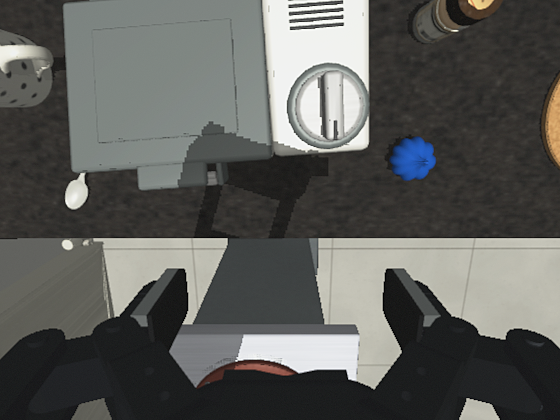

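The view shows the lid with its tab at (180,176), the knob at (330,104), the jar at (450,15) and the blue look-alike at (412,158). I'll take a second view, shifted left.

To row units: -0.11 m / 0.6 = -0.1833, 0.03 m / 0.6 = 0.05.

```bash
echo '[0.085, 0.05, -0.1833, 0, 0, 0, 0, 0.085, 0.05, -0.1833, 0, 0, 0, 0, 0.085, 0.05, -0.1833, 0, 0, 0, 0, 0.085, 0.05, -0.1833, 0, 0, 0, 0, 0.085, 0.05, -0.1833, 0, 0, 0, 0]' > m.json && python3 -m jog m.json >/dev/null
python3 look.py w2
python3 - <<'E'
from h import *
import pickle
c1,a=pickle.load(open('w1.pkl','rb'));c2,b=pickle.load(open('w2.pkl','rb'))
for t in a:
    if a[t] and b[t]:
        x,r=tri([ray(c1,a[t][0]['xy']),ray(c2,b[t][0]['xy'])]);print(t,x.round(4),np.round(r,4))
E
```

```text
knob_grip [([457.9, 141.0], 0.98)]
lid_tab [([301.3, 197.6], 0.86)]
lid_hinge [([288.3, 36.6], 0.62)]
knob_housing []
spice_jar [([521.1, 53.1], 0.92)]
[0.49771503 0.06278429 0.42408083]
knob_grip [ 0.4742 -0.0914  0.1216] [0.0001 0.0001]
lid_tab [0.4269 0.0478 0.14  ] [0.0005 0.0005]
spice_jar [ 0.5654 -0.2168 -0.0087] [0.0011 0.0011]
```

View pics/w2.png

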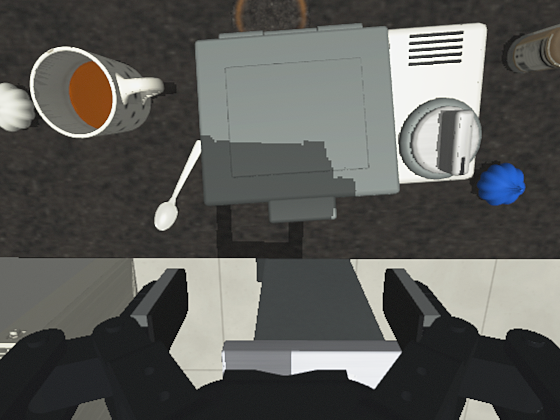

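Triangulation puts the tab at (0.427, 0.048, 0.140), so the lid is open about 0.31 rad, and the knob at (0.474, -0.091, 0.122). Both fit the description. The keeper's yaw is about +0.08. I'll close the fingers and go above the tab.

To row units: 0.12 m / 0.6 = 0.2, 0.013 m / 0.6 = 0.0217, -0.08 rad / 3.1416 = -0.0255.

```bash
echo '[0, 0.0067, 0.0217, 0.05, 0, 0, -0.0255, 0, 0.0067, 0.0217, 0.1167, 0, 0, -0.0255, 0, 0.0067, 0.0217, 0.1833, 0, 0, -0.0255, 0, 0.0067, 0.0217, 0.2, 0, 0, -0.0255, 0, 0.0067, 0.0217, 0.2, 0, 0, -0.0255, 0, 0.0067, 0.0217, 0.2, 0, 0, -0.0255, 0, 0.0067, 0.0217, 0.2, 0, 0, -0.0255]' > m.json && python3 -m jog m.json 30; python3 look.py w3
```

```text
t: 4.27
tool_pos: [0.4302, 0.049, 0.1724]
tool_rot: [3.139, 0.126, 0.007]
contact_force: [1.3, -0.7, 0.1]
opening: 0.0006
grip_force: 0.0
knob_grip [([532.3, 189.7], 0.75)]
lid_tab [([285.2, 262.3], 0.68)]
lid_hinge [([282.6, 7.5], 0.86)]
knob_housing []
spice_jar []
[0.50251224 0.05404771 0.30775291]
```

View pics/w3.png

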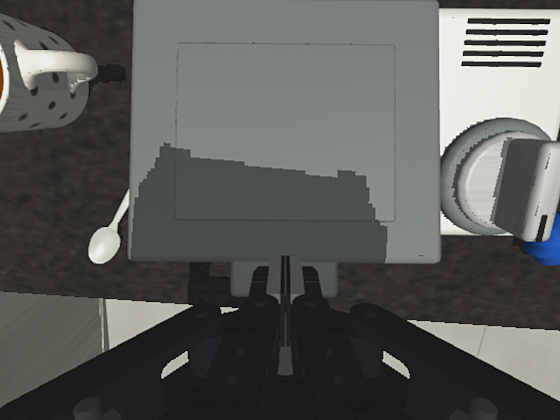

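The closed fingertips at (285,255) are centred over the tab at (285,262), and the tool is square with the lid. Now I push down in stages.

To row units: 0.054 m / 0.6 = 0.09, 0.048 m / 0.6 = 0.08.

```bash
echo '[0, 0, 0, 0.0333, 0, 0, 0, 0, 0, 0, 0.045, 0, 0, 0, 0, 0, 0, 0.0567, 0, 0, 0, 0, 0, 0, 0.0683, 0, 0, 0, 0, 0, 0, 0.08, 0, 0, 0, 0, 0, 0, 0.09, 0, 0, 0]' > m.json && python3 -m jog m.json
```

```text
t: 5.07
tool_pos: [0.4284, 0.0492, 0.1148]
tool_rot: [-3.139, -0.127, 0.0]
contact_force: [-0.5, 0.1, 5.3]
opening: -0.0003
grip_force: 3.1
```

To row units: 0.011 m / 0.6 = 0.0183, 0.009 m / 0.6 = 0.015.

```bash
echo '[0, 0, 0, 0.005, 0, 0, 0, 0, 0, 0, 0.01, 0, 0, 0, 0, 0, 0, 0.015, 0, 0, 0, 0, 0, 0, 0.0183, 0, 0, 0, 0, 0, 0, 0.0183, 0, 0, 0]' > m.json && python3 -m jog m.json
```

```text
t: 5.48
tool_pos: [0.4273, 0.0492, 0.1037]
tool_rot: [3.139, 0.127, -0.005]
contact_force: [-4.5, 0.0, 1.2]
opening: -0.0002
grip_force: 1.9
```

To row units: 0.004 m / 0.6 = 0.0067, 0.003 m / 0.6 = 0.005.

```bash
echo '[0, 0, 0, 0.0033, 0, 0, 0, 0, 0, 0, 0.005, 0, 0, 0, 0, 0, 0, 0.0067, 0, 0, 0, 0, 0, 0, 0.0067, 0, 0, 0]' > m.json && python3 -m jog m.json; echo '[0, 0, 0, -0.0333, 0, 0, 0, 0, 0, 0, -0.1, 0, 0, 0, 0, 0, 0, -0.1667, 0, 0, 0, 0, 0, 0, -0.2, 0, 0, 0, 0, 0, 0, -0.2, 0, 0, 0, 0, 0, 0, -0.2, 0, 0, 0]' > m.json && python3 -m jog m.json; python3 look.py w4
```

```text
t: 5.82
tool_pos: [0.4277, 0.0492, 0.1027]
tool_rot: [3.139, 0.127, -0.007]
contact_force: [-15.4, 0.2, 20.4]
opening: 0.0008
grip_force: 12.4
t: 6.32
tool_pos: [0.4296, 0.0492, 0.2218]
tool_rot: [3.139, 0.127, 0.007]
contact_force: [-1.0, 1.0, -0.7]
opening: 0.0002
grip_force: 0.0
knob_grip [([485.4, 174.4], 0.88)]
lid_tab [([286.6, 222.3], 0.62)]
lid_hinge [([285.1, 26.9], 0.78)]
knob_housing []
spice_jar []
[0.50199228 0.05425083 0.35713344]
```

View pics/w4.png

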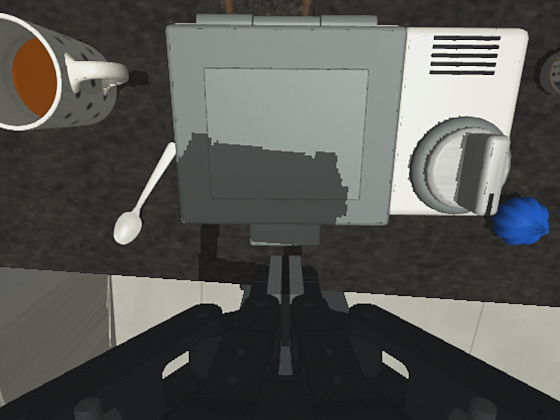

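The lid now looks flat, with its front edge at row 223 and the tab at (286,222). I'll confirm its height with a second view on the way to the knob.

To row units: 0.143 m / 0.6 = 0.2383, 0.0327 m / 0.6 = 0.0545.

```bash
echo '[0.085, 0.0545, 0.2383, 0, 0, 0, 0, 0.085, 0.0545, 0.2383, 0, 0, 0, 0, 0.085, 0.0545, 0.2383, 0, 0, 0, 0, 0.085, 0.0545, 0.2383, 0, 0, 0, 0, 0.085, 0.0545, 0.2383, 0, 0, 0, 0, 0.085, 0.0545, 0.2383, 0, 0, 0, 0]' > m.json && python3 -m jog m.json
python3 look.py w5
python3 - <<'E'
from h import *
import pickle
c1,a=pickle.load(open('w4.pkl','rb'));c2,b=pickle.load(open('w5.pkl','rb'))
for t in a:
    if a[t] and b[t]:
        x,r=tri([ray(c1,a[t][0]['xy']),ray(c2,b[t][0]['xy'])]);print(t,x.round(4),np.round(r,4))
print(ctrl.get_obs()['q'], rel((.474,-.0915,.12)))
# lid height by known widths: front/back lid edge widths in w4 (174 mm)
for l,r in [((180,225),(388,222)),((167,27),(405,27))]:
    f=lambda z:np.linalg.norm(atz(c1,l,z)-atz(c1,r,z))
    print([(z,round(f(z),4)) for z in (.08,.094,.105,.12)], atz(c1,l,.094),atz(c1,r,.094))
for t in['knob_grip']:print(atz(c1,a[t][0]['xy'],.118),atz(c2,b[t][0]['xy'],.118))
print('tab',atz(c1,a['lid_tab'][0]['xy'],.094))
E
```

```text
t: 7.12
tool_pos: [0.4722, -0.0913, 0.2192]
tool_rot: [-3.138, -0.123, 0.003]
contact_force: [-0.8, 0.7, -0.4]
opening: 0.0722
grip_force: 0.0
knob_grip [([286.0, 213.2], 0.74)]
lid_tab [([116.1, 260.2], 0.92)]
lid_hinge [([95.9, 69.8], 0.65)]
knob_housing []
spice_jar [([413.1, 103.2], 0.96)]
[ 0.54547448 -0.08660783  0.35405576]
knob_grip [ 0.4732 -0.0931  0.1183] [0.0011 0.0011]
lid_tab [0.4168 0.0455 0.0975] [0.0009 0.0009]
lid_hinge [0.5646 0.059  0.0803] [0.0003 0.0003]
[-3.42596505e-01 -2.91750809e-01  1.96009074e+00  1.26632793e-04
  1.47325614e+00  1.14569224e+00] (array([0.0015, 0.002 , 0.1002]), None)
[(0.08, np.float64(0.1817)), (0.094, np.float64(0.1725)), (0.105, np.float64(0.1653)), (0.12, np.float64(0.1555))] [0.40711646 0.13373105 0.094     ] [ 0.42358313 -0.03800499  0.094     ]
[(0.08, np.float64(0.1772)), (0.094, np.float64(0.1682)), (0.105, np.float64(0.1612)), (0.12, np.float64(0.1516))] [0.55435677 0.14183724 0.094     ] [ 0.5679673  -0.02581227  0.094     ]
[ 0.47218781 -0.09375874  0.118     ] [ 0.47420319 -0.09278415  0.118     ]
tab [0.41657381 0.04571588 0.094     ]
```

View pics/w5.png

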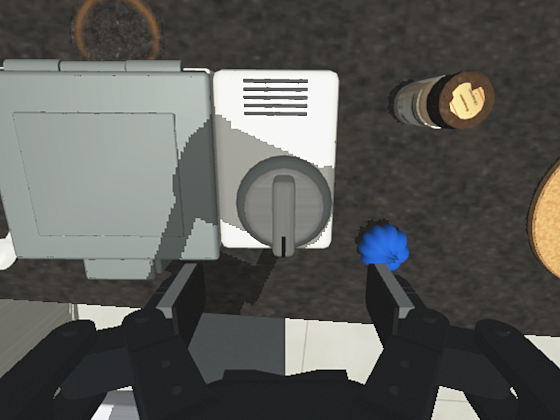

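Run:
```python
from h import *
import pickle
c1,a=pickle.load(open('w4.pkl','rb'));c2,b=pickle.load(open('w5.pkl','rb'))
g1=cv2.imread('pics/w4.png');g2=cv2.imread('pics/w5.png')
for n,u,v in [('front',(388,222),(218,260)),('back',(405,27),(213,70))]:
    x,r=tri([ray(c1,u),ray(c2,v)]);print(n,x.round(4),np.round(r,4))
# bar direction (home yaw) from w5: bar top axis pixels
p=[atz(c2,q,.132) for q in [(284,178),(284,252)]];print('bar yaw',np.arctan2(*(p[0]-p[1])[[1,0]]),np.linalg.norm(p[0]-p[1]),(p[0]+p[1])/2)
o=cv2.resize(g1[190:260,230:420],None,fx=4,fy=4);q=cv2.resize(g2[50:290,60:340],None,fx=2,fy=2)
o=cv2.copyMakeBorder(o,0,0,0,0,0);cv2.imwrite('pics/crop1.png',np.vstack([o[:,:560],q[:300]]))
cv2.imwrite('pics/crop1.png',np.hstack([cv2.resize(g1[10:240,150:420],None,fx=1.45,fy=1.45),cv2.resize(g2[50:280,60:330],None,fx=1.45,fy=1.45)]))
```

```text
front [ 0.4222 -0.0387  0.0935] [0.0013 0.0013]
back [ 0.5715 -0.0297  0.081 ] [0.0002 0.0002]
bar yaw 0.0775728205892036 0.05396129208667839 [ 0.47612343 -0.09120324  0.132     ]
```

Triangulation puts the front corner at 0.0935, which means shut. An early knob turn would fail the run, so I'll confirm by touch.

To row units: -0.141 m / 0.6 = -0.235, 0.113 m / 0.6 = 0.1883.

```bash
echo '[0, -0.055, -0.235, 0, 0, 0, 0, 0, -0.055, -0.235, 0, 0, 0, 0, 0, -0.055, -0.235, 0, 0, 0, 0, 0, -0.055, -0.235, 0, 0, 0, 0, 0, -0.055, -0.235, 0.0667, 0, 0, 0, 0, -0.055, -0.235, 0.1333, 0, 0, 0, 0, -0.055, -0.235, 0.1667, 0, 0, 0, 0, -0.055, -0.235, 0.1883, 0, 0, 0, 0, -0.055, -0.235, 0.1883, 0, 0, 0]' > m.json && python3 -m jog m.json; echo '[0, 0, 0, 0.0033, 0, 0, 0, 0, 0, 0, 0.0033, 0, 0, 0]' > m.json && python3 -m jog m.json; echo '[0, 0, 0, 0.005, 0, 0, 0, 0, 0, 0, 0.005, 0, 0, 0]' > m.json && python3 -m jog m.json
```

```text
t: 8.17
tool_pos: [0.4255, 0.048, 0.1038]
tool_rot: [-3.138, -0.129, 0.01]
contact_force: [-0.2, 0.5, 0.4]
opening: 0.0001
grip_force: 0.0
t: 8.33
tool_pos: [0.4289, 0.0474, 0.1064]
tool_rot: [3.139, 0.128, 0.003]
contact_force: [0.6, 0.4, 0.3]
opening: -0.0001
grip_force: 0.0
t: 8.5
tool_pos: [0.4298, 0.0472, 0.1044]
tool_rot: [3.139, 0.127, 0.006]
contact_force: [-0.1, -0.6, 3.0]
opening: -0.0
grip_force: 1.0
```

There was no contact at tip height 0.098 and only light contact at 0.096, so the lid is caught. On to the knob.

To row units: 0.143 m / 0.6 = 0.2383, -0.08 m / 0.6 = -0.1333.

```bash
echo '[0, 0, 0, -0.0667, 0, 0, 0, 0.045, 0, 0, -0.1333, 0, 0, 0, 0.045, 0.055, 0.2383, -0.1333, 0, 0, 0, 0.045, 0.055, 0.2383, -0.1333, 0, 0, 0, 0.045, 0.055, 0.2383, -0.1333, 0, 0, 0, 0.045, 0.055, 0.2383, -0.1333, 0, 0, 0, 0.045, 0.055, 0.2383, -0.1333, 0, 0, 0, 0.045, 0.055, 0.2383, -0.0917, 0, 0, 0, 0.045, 0.055, 0.2383, -0.0917, 0, 0, 0, 0.045, 0.055, 0.2383, -0.0917, 0, 0, 0]' > m.json && python3 -m jog m.json
python3 - <<'E'
from h import *
print(rel((.4737,-.0925,.112),-np.pi/2+.078))
c=cam('wrist');im=ctrl.get_image('wrist');cv2.imwrite('pics/w6.png',im[:,:,::-1])
k=ctrl.tip_of('wrist','knob_grip');print([(x['xy'],x['p'],atz(c,x['xy'],.118)) for x in k])
E
```

```text
t: 9.33
tool_pos: [0.4716, -0.0919, 0.1563]
tool_rot: [-3.138, -0.127, 0.004]
contact_force: [0.1, 0.4, 0.0]
opening: 0.0447
grip_force: 0.0
(array([0.0021, 0.0009, 0.0443]), array([-0.0015,  0.0028,  0.0031]))
[([284.0, 248.4], 0.97, array([ 0.47196529, -0.09215418,  0.118     ]))]
```

View pics/w6.png

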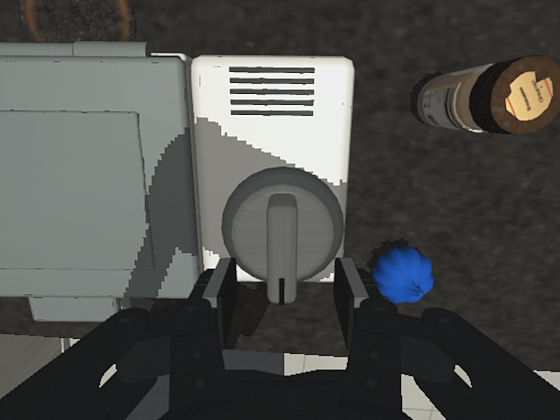

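The fingers straddle the bar at (284,248), centred and parallel to it. I'll descend and grip.

To row units: 0.044 m / 0.6 = 0.0733, 0.001 m / 0.6 = 0.0017.

```bash
echo '[0.045, 0.0017, 0.0008, 0.05, 0, 0, 0, 0.045, 0.0017, 0.0008, 0.0733, 0, 0, 0, 0.045, 0.0017, 0.0008, 0.0733, 0, 0, 0, 0, 0.0017, 0.0008, 0.0733, 0, 0, 0, 0, 0.0017, 0.0008, 0.0733, 0, 0, 0, 0, 0.0017, 0.0008, 0.0733, 0, 0, 0, 0, 0.0017, 0.0008, 0.0733, 0, 0, 0, 0, 0.0017, 0.0008, 0.0733, 0, 0, 0]' > m.json && python3 -m jog m.json 90; python3 -c "
from h import *
o=ctrl.get_obs();print(np.round(o['wrist_torque'],3),o['q'][5],R.from_rotvec(o['tool_rot']).as_matrix()[:2,0])"
```

```text
t: 10.1
tool_pos: [0.4745, -0.0901, 0.1156]
tool_rot: [-3.132, -0.126, -0.003]
contact_force: [-3.0, 12.8, 5.6]
opening: 0.0146
grip_force: 89.0
[ 1.922  0.427 -0.215] 1.1422831324785607 [0.99677098 0.08027024]
```

The grip holds. The arm is about 2 mm off the axis, so I'll ease toward it (+y, up) and turn the first part.

```bash
cat > tq.py <<'E'
from h import *
o=ctrl.get_obs();x=R.from_rotvec(o['tool_rot']).as_matrix()[:2,0]
print('torque',np.round(o['wrist_torque'],3),'turn',round(.08-np.arctan2(x[1],x[0]),3),'q6',round(o['q'][5],3))
E
echo '[0, 0, -0.0033, -0.005, 0, 0, 0, 0, 0, -0.0033, -0.005, 0, 0, 0]' > m.json && python3 -m jog m.json; python3 tq.py
echo '[0, 0, 0, 0, 0, 0, 0.0318, 0, 0, 0, 0, 0, 0, 0.0637, 0, 0, 0, 0, 0, 0, 0.0955, 0, 0, 0, 0, 0, 0, 0.0955]' > m.json && python3 -m jog m.json; python3 tq.py
```

```text
t: 10.27
tool_pos: [0.4743, -0.0899, 0.1158]
tool_rot: [-3.138, -0.127, -0.006]
contact_force: [7.0, 2.9, -13.0]
opening: 0.0138
grip_force: 90.4
torque [ 0.231 -1.178 -0.17 ] turn -0.001 q6 1.146
t: 10.6
tool_pos: [0.4743, -0.0907, 0.1158]
tool_rot: [-3.122, 0.348, -0.005]
contact_force: [7.0, -0.3, -12.8]
opening: 0.014
grip_force: 90.2
torque [-0.021 -1.022  0.109] turn 0.302 q6 1.448
```

To row units: 0.002 m / 0.6 = 0.0033, 0.001 m / 0.6 = 0.0017, 0.36 rad / 3.1416 = 0.1146.

```bash
echo '[0, 0.0017, 0, 0.0033, 0, 0, 0.0318, 0, 0.0017, 0, 0.0033, 0, 0, 0.0637, 0, 0.0017, 0, 0.0033, 0, 0, 0.0955, 0, 0.0017, 0, 0.0033, 0, 0, 0.1146, 0, 0.0017, 0, 0.0033, 0, 0, 0.1146]' > m.json && python3 -m jog m.json; python3 tq.py;echo '[0, 0, 0, 0, 0, 0, 0.0127, 0, 0, 0, 0, 0, 0, 0.0127]' > m.json && python3 -m jog m.json|grep force; python3 tq.py
```

```text
t: 11.02
tool_pos: [0.4741, -0.0915, 0.1156]
tool_rot: [3.009, -0.897, -0.002]
contact_force: [-5.4, 0.4, 2.5]
opening: 0.0142
grip_force: 92.2
torque [-0.13   0.934  0.166] turn 0.66 q6 1.807
contact_force: [-5.0, -0.1, 1.7]
grip_force: 92.3
torque [-0.143  0.904  0.234] turn 0.699 q6 1.846
```

To row units: 0.04 rad / 3.1416 = 0.0127.

```bash
echo '[0, 0, 0, 0, 0, 0, 0.0127, 0, 0, 0, 0, 0, 0, 0.0127]' > m.json && python3 -m jog m.json>/dev/null; python3 tq.py;echo '[0, 0, 0, 0, 0, 0, 0.0095, 0, 0, 0, 0, 0, 0, 0.0095]' > m.json && python3 -m jog m.json>/dev/null; python3 tq.py;echo '[0, 0, 0, 0, 0, 0, 0.0095, 0, 0, 0, 0, 0, 0, 0.0095]' > m.json && python3 -m jog m.json>/dev/null; python3 tq.py
```

```text
torque [-0.128  0.994  0.185] turn 0.739 q6 1.886
torque [-0.246  1.079  0.177] turn 0.768 q6 1.916
torque [-0.214  1.051  0.213] turn 0.798 q6 1.946
```

To row units: 0.03 rad / 3.1416 = 0.0095.

```bash
echo '[0, 0, 0, 0, 0, 0, 0.0095, 0, 0, 0, 0, 0, 0, 0.0095]' > m.json && python3 -m jog m.json>/dev/null; python3 tq.py;echo '[0, 0, 0, 0, 0, 0, 0.0095, 0, 0, 0, 0, 0, 0, 0.0095]' > m.json && python3 -m jog m.json>/dev/null; python3 tq.py;echo '[0, 0, 0, 0, 0, 0, 0.0095, 0, 0, 0, 0, 0, 0, 0.0095]' > m.json && python3 -m jog m.json>/dev/null; python3 tq.py
```

```text
torque [-0.253  1.081  0.173] turn 0.828 q6 1.976
torque [-0.318  1.099  0.201] turn 0.858 q6 2.006
torque [-0.375  1.131  0.215] turn 0.888 q6 2.035
```

To row units: 0.025 rad / 3.1416 = 0.008.

```bash
echo '[0, 0, 0, 0, 0, 0, 0.008, 0, 0, 0, 0, 0, 0, 0.008]' > m.json && python3 -m jog m.json>/dev/null; python3 tq.py;echo '[0, 0, 0, 0, 0, 0, 0.008, 0, 0, 0, 0, 0, 0, 0.008]' > m.json && python3 -m jog m.json>/dev/null; python3 tq.py;echo '[0, 0, 0, 0, 0, 0, 0.008, 0, 0, 0, 0, 0, 0, 0.008]' > m.json && python3 -m jog m.json>/dev/null; python3 tq.py
```

```text
torque [-0.312  1.178  0.216] turn 0.913 q6 2.06
torque [-0.359  1.198  0.234] turn 0.938 q6 2.085
torque [-0.34   1.247  0.219] turn 0.963 q6 2.11
```

To row units: 0.025 rad / 3.1416 = 0.008.

```bash
echo '[0, 0, 0, 0, 0, 0, 0.008, 0, 0, 0, 0, 0, 0, 0.008]' > m.json && python3 -m jog m.json>/dev/null; python3 tq.py;echo '[0, 0, 0, 0, 0, 0, 0.008, 0, 0, 0, 0, 0, 0, 0.008]' > m.json && python3 -m jog m.json>/dev/null; python3 tq.py;echo '[0, 0, 0, 0, 0, 0, 0.008, 0, 0, 0, 0, 0, 0, 0.008]' > m.json && python3 -m jog m.json>/dev/null; python3 tq.py
```

```text
torque [-0.381  1.307  0.246] turn 0.988 q6 2.135
torque [-0.467  1.31   0.27 ] turn 1.013 q6 2.16
torque [-0.461  1.407  0.229] turn 1.038 q6 2.185
```

To row units: 0.025 rad / 3.1416 = 0.008.

```bash
echo '[0, 0, 0, 0, 0, 0, 0.008, 0, 0, 0, 0, 0, 0, 0.008]' > m.json && python3 -m jog m.json>/dev/null; python3 tq.py;echo '[0, 0, 0, 0, 0, 0, 0.008, 0, 0, 0, 0, 0, 0, 0.008]' > m.json && python3 -m jog m.json>/dev/null; python3 tq.py
```

```text
torque [-0.493  1.425  0.214] turn 1.063 q6 2.21
torque [-0.506  1.502  0.361] turn 1.088 q6 2.235
```

To row units: 0.025 rad / 3.1416 = 0.008.

```bash
echo '[0, 0, 0, 0, 0, 0, 0.008, 0, 0, 0, 0, 0, 0, 0.008]' > m.json && python3 -m jog m.json; python3 tq.py
```

```text
t: 13.68
tool_pos: [0.4733, -0.0922, 0.1156]
tool_rot: [2.729, -1.548, -0.003]
contact_force: [-8.0, -2.8, 3.4]
opening: 0.0142
grip_force: 92.7
torque [-0.535  1.559  0.528] turn 1.112 q6 2.259
```

The stop is met at about 1.07 rad; torque is now about 0.3 Nm above the spring's. I'll hold here.

To row units: 0.005 rad / 3.1416 = 0.0016.

```bash
echo '[0, 0, 0, 0, 0, 0, 0.0016, 0, 0, 0, 0, 0, 0, 0.0016, 0, 0, 0, 0, 0, 0, 0.0016]' > m.json && python3 -m jog m.json>/dev/null; python3 tq.py; echo '[0, 0, 0, 0, 0, 0, 0, 0, 0, 0, 0, 0, 0, 0, 0, 0, 0, 0, 0, 0, 0, 0, 0, 0, 0, 0, 0, 0, 0, 0, 0, 0, 0, 0, 0]' > m.json && python3 -m jog m.json >/dev/null; python3 tq.py
```

```text
torque [-0.491  1.575  0.605] turn 1.116 q6 2.264
torque [-0.488  1.505  0.577] turn 1.116 q6 2.264
```

To row units: -1.05 rad / 3.1416 = -0.3342.

```bash
echo '[0, 0, 0, 0, 0, 0, -0.0382, 0, 0, 0, 0, 0, 0, -0.0764, 0, 0, 0, 0, 0, 0, -0.1146, 0, 0, 0, 0, 0, 0, -0.1528, 0, 0, 0, 0, 0, 0, -0.191, 0, 0, 0, 0, 0, 0, -0.2292, 0, 0, 0, 0, 0, 0, -0.2674, 0, 0, 0, 0, 0, 0, -0.3056, 0, 0, 0, 0, 0, 0, -0.3342, 0, 0, 0, 0, 0, 0, -0.3342, 0.06, 0, 0, 0, 0, 0, -0.3342, 0.06, 0, 0, 0, 0, 0, -0.3342, 0.06, 0, 0, 0, 0, 0, -0.3342, 0.06, 0, 0, 0, 0, 0, -0.3342, 0.06, 0, 0, 0, 0, 0, -0.3342, 0.06, 0, 0, 0, 0, 0, -0.3342, 0.06, 0, 0, 0, 0, 0, -0.3342, 0.06, 0, 0, 0, 0, 0, -0.3342]' > m.json && python3 -m jog m.json; python3 tq.py
echo '[0.06, 0, 0, -0.0333, 0, 0, 0, 0.06, 0, 0, -0.1, 0, 0, 0, 0.06, 0, 0, -0.15, 0, 0, 0, 0.06, 0, 0, -0.15, 0, 0, 0, 0.06, 0, 0, -0.15, 0, 0, 0, 0.06, 0, 0, -0.15, 0, 0, 0, 0.06, 0, 0, -0.15, 0, 0, 0]' > m.json && python3 -m jog m.json; python3 look.py w7
```

```text
t: 15.85
tool_pos: [0.4746, -0.0914, 0.1143]
tool_rot: [3.141, 0.017, 0.0]
contact_force: [-0.2, 0.8, -0.8]
opening: 0.0601
grip_force: 0.0
torque [-0.042  0.008 -0.04 ] turn 0.069 q6 1.216
t: 16.43
tool_pos: [0.4737, -0.091, 0.2025]
tool_rot: [-3.141, -0.017, 0.004]
contact_force: [-0.4, -0.4, 0.2]
opening: 0.06
grip_force: 0.0
knob_grip [([287.0, 224.8], 0.9)]
lid_tab [([112.6, 280.4], 0.71)]
lid_hinge [([78.1, 84.3], 0.82)]
knob_housing []
spice_jar [([413.2, 96.1], 0.85)]
[ 0.54725046 -0.0911688   0.33735109]
```

View pics/w7.png

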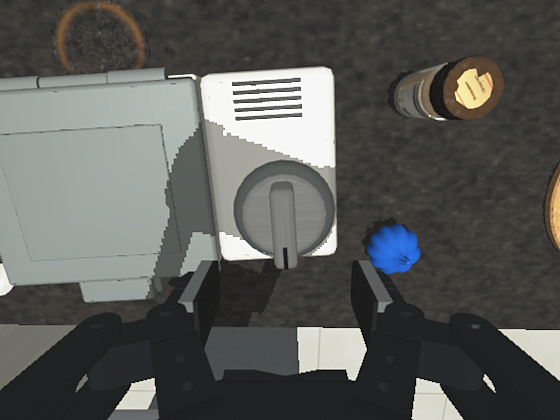

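The knob is back home, with its bar from (283,183) to (286,268) parallel to the keeper. The lid is flat, the jar is untouched, and the gripper is clear.

```bash
python3 -c "
from station import ctrl
print(ctrl.finish_job())"
```

```text
the job is handed in; nothing more can be done
None
```

I've handed the job in, with no verdict returned: the lid is caught shut, the knob was held against its stop (about 1.07 rad) at roughly 0.35 Nm over the spring for over half a second, I turned it most of the way back in the grip before letting go and it is home, and I saw nothing else disturbed.

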